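# Grade contact springs and clamp the stiff one

### The arm

A 6-joint arm with a two-finger parallel gripper is mounted at the origin on a cart in front of the work surface, level with it; the furniture and walls round the work are solid. World frame = base frame: x ahead of the robot, y to its left, z up, the work surface at z = 0. Lengths are in m, angles in rad, forces in N, time in s.
With the tool pointing down it reaches from about 0.35 to 0.775 m from the base axis. Payload 7.3 kg.
Tool frame: the origin (TCP) lies midway between the tips of the shut fingers; the grasp point (between the pads) lies 19 mm behind it (manip.grip_point_offset is the distance from the TCP to the grasp point, in m); z points along the fingers, y is the line along which they close (so a half turn about z gives the same grasp; the last joint's range is limited). The gripper opens to 92 mm and grips with 3 to 60 N. Pads are 19 mm wide; open, the fingers measure 130 mm over their backs; the gripper's body (75 mm by 190 mm) begins 47 mm behind the grasp point.
Start: joints at [-1.403, 0.342, 1.524, -0, 1.275, -0.146], TCP at [0.162, -0.499, 0.227] pointing down, gripper open.
Joint ranges: [-2.53, 2.53], [-0.77, 2.02], [0.04, 2.7], [-1, 4.14], [0.28, 2.66], [-3.11, 3.11]. Speed limits (rad/s): [2.57, 2.57, 3.14, 3.14, 3.14, 3.14].

### API

Orientations are given as a 3x3 rotation matrix whose columns are the frame's x, y, z axes.
In Python, from plant import manip gives the robot as it stands. The module is installed in compiled form; this text tells all that it offers.
- The arm moves only by the shell command python3 -m pendant 'ROWS' [OPENING] [FORCE]. ROWS is JSON, one flat list of numbers, 6 for each row, row after row: the shift along the tool's x, y, z each as a share of 100 mm, from -1 to 1, then the turn, a rotation vector about the tool's x, y, z each as a share of 180 degrees, from -1 to 1. A call has 1 to 5 rows; each row shifts and turns the commanded pose from where the row before left it, along the tool's axes as they then stand; what a row does not reach is not made up. A row lasts 1/10 s, in which the tool goes at most 50 mm and 8.59 degrees, less where a joint would pass 70% of its speed; a pose out of reach is approached as far as the arm can. A call with a number of a shift or a turn outside -1 to 1 is refused whole. A call with a gripper value outside its range is refused whole. OPENING is the opening, from 0 (shut) to 1 (fully open), set as the call begins (- or left out, the last holds). The fingers move at their own pace and stop on an object; FORCE is the grip in N (left out, the last holds). Time passes only in rows, so rows that do not move let the fingers close. It gives the time, the measured TCP pose, the force, the opening and the grip force at its end, in the units of the state.
- manip.get_obs(): the state, without advancing time (a new reading comes with each control period).
- manip.grab_frame(name): name is "side" or "top"; returns the picture (400x640x3 uint8, blue, green, red); there is no depth.
- manip.get_calibration(name): a dict with "mtx" (3x3 intrinsics, pixels), "R" (3x3) and "t" (3): a world point X has camera coordinates R X + t. Camera axes: x right, y down, z forward; pixel columns grow to the right and rows downward; lengths in m; the calibration is good to about 2 mm. A picture is of the moment at which its call begins. get_calibration takes no time and is no camera call.
- manip.finish_job(): hands the job in; it is judged then, once.
The state is a dict: "time": time; "q": joint angles; "joint_vel": joint speeds; "tau": joint torques, N m; "ee_pos": TCP position; "orientation": TCP orientation; "contact_force": force on the tool from outside, world axes, zero at the start; "torque": the same for the moment, N m; "opening": finger opening in m; "gripper_force": force on a finger pad.
Only numpy, scipy, OpenCV 4.12 (cv2) and the standard library are available. Lean on these libraries where they do the work, as an engineer would, in place of code of your own. Each camera call takes 0.05 s, during which the arm holds its last target. There are 200 camera calls.

### The job

Before the cell test, press the button on every contact spring straight down to its stop to feel how stiff it is; just one of them is stiff, the others are weak. Stand the weak springs upright in the red reject tray; lower the stiff one into the channel of the clamp bed, its block by the yellow lug and its leaf pointing away from the lug, then turn the thimble clockwise until it clearly slips (about half a radian of slip), and leave the other things on the table where they are.

Things in the scene. Friction and masses are not known exactly. Their poses are not given: they have to be found in the camera images.
- bed: Clamp bed, fixed to the table: aluminium plate (170 x 175 mm, 8 mm thick) with a channel along its x axis between a dark fixed jaw (on the +y side) and a bright sliding jaw (on the -y side), both 100 mm long in x and reaching 22 mm above the table. The channel floor is the plate's top. Channel 54 mm wide when open. A yellow lug, 22 mm high, stands across the +x end of the channel, its face at x = +62 mm. Origin: on the table under the middle of the channel; z up.
- bed_seat (a point): Point on the channel floor of the bed (8 mm above the table) over which the middle of a spring's clamp block belongs: on the channel's centre line, 30 mm from the bed's origin towards the yellow lug. Axes as the bed's.
- thimble_grip (a point): Middle, 50 mm above the table, of the thimble of the clamp bed: an upright dark knurled cylinder, 30 mm across, from 28 to 62 mm above the table, that turns about its vertical axis. It stands 92 mm to the -y side of the channel's centre line, 30 mm from the bed's origin away from the lug. Clockwise from above closes the jaw, 4.2 mm per radian, about 2.4 rad from fully open until the jaw has pushed a 44 mm part against the fixed jaw; then the thimble slips at 0.06 N m.
- thimble (a joint): Slip of the thimble on its spindle, rad: 0 at the start; it grows with clockwise slip, only while the thimble is turned clockwise and the jaw can go no further (slipping).
- jaw (a joint): Travel of the sliding jaw, m: 0 open (54 mm channel), about 0.010 closed on a spring's 44 mm wide foot, at most 0.016.
- reject_tray: Red open tray for rejects, fixed to the table, 170 (x) x 270 (y) mm outside, 33 mm high, walls 5 mm thick, its floor 10 mm above the table. Origin: on the table under its middle. Behind the springs, between tray and bed, stands a bench meter 150 mm high, its front 0.58 m ahead of the robot: carry things over it well clear.
- dropper_bottle: Amber dropper bottle, a bystander, 32 mm across, 105 mm high; origin at the middle of its underside.
- mirror_mount: Black mirror mount on a post, a bystander, 51 x 52 x 106 mm; origin at the middle of its underside.
- power_sensor: Black sensor puck, a bystander, 48 mm across, 26 mm high; origin at the middle of its underside.
- spring_a_grip (a point): Contact spring A (absent in some starts; all springs look alike and weigh 0.3 kg): the place to grip its clamp block, 40 (x) x 26 (y) mm, black above, its top 55 mm above the spring's underside; the point lies on the block's axis, 40 mm above the underside. The block stands on a flat foot 44 mm wide and 10 mm high, which runs from 20 mm behind the point to 102 mm ahead of it (towards the spring's -x); the copper leaf lies above the foot. z up when upright.
- spring_a_tip (a point): Middle of the top of the brass button (14 mm across) near the free end of spring A's leaf, where it is to be pressed straight down: 75 mm from the grip point towards the spring's -x, 36 mm above its underside when at rest. It goes down 9 mm to its stop. A stiff spring then pushes back with 10 to 12 N, a weak one with 2.5 to 3.5 N (proportionally less on the way).
- spring_a_pin (a joint): Red telltale pin under the end of spring A's leaf, m: 0 up (not pressed yet); the leaf pushes it down and it stays there by friction: about 0.012 once the button has been pressed to its stop.
- spring_b_grip (a point): Contact spring B (absent in some starts; all springs look alike and weigh 0.3 kg): the place to grip its clamp block, 40 (x) x 26 (y) mm, black above, its top 55 mm above the spring's underside; the point lies on the block's axis, 40 mm above the underside. The block stands on a flat foot 44 mm wide and 10 mm high, which runs from 20 mm behind the point to 102 mm ahead of it (towards the spring's -x); the copper leaf lies above the foot. z up when upright.
- spring_b_tip (a point): Middle of the top of the brass button (14 mm across) near the free end of spring B's leaf, where it is to be pressed straight down: 75 mm from the grip point towards the spring's -x, 36 mm above its underside when at rest. It goes down 9 mm to its stop. A stiff spring then pushes back with 10 to 12 N, a weak one with 2.5 to 3.5 N (proportionally less on the way).
- spring_b_pin (a joint): Red telltale pin under the end of spring B's leaf, m: 0 up (not pressed yet); the leaf pushes it down and it stays there by friction: about 0.012 once the button has been pressed to its stop.
- spring_c_grip (a point): Contact spring C (absent in some starts; all springs look alike and weigh 0.3 kg): the place to grip its clamp block, 40 (x) x 26 (y) mm, black above, its top 55 mm above the spring's underside; the point lies on the block's axis, 40 mm above the underside. The block stands on a flat foot 44 mm wide and 10 mm high, which runs from 20 mm behind the point to 102 mm ahead of it (towards the spring's -x); the copper leaf lies above the foot. z up when upright.
- spring_c_tip (a point): Middle of the top of the brass button (14 mm across) near the free end of spring C's leaf, where it is to be pressed straight down: 75 mm from the grip point towards the spring's -x, 36 mm above its underside when at rest. It goes down 9 mm to its stop. A stiff spring then pushes back with 10 to 12 N, a weak one with 2.5 to 3.5 N (proportionally less on the way).
- spring_c_pin (a joint): Red telltale pin under the end of spring C's leaf, m: 0 up (not pressed yet); the leaf pushes it down and it stays there by friction: about 0.012 once the button has been pressed to its stop.
- spring_d_grip (a point): Contact spring D (absent in some starts; all springs look alike and weigh 0.3 kg): the place to grip its clamp block, 40 (x) x 26 (y) mm, black above, its top 55 mm above the spring's underside; the point lies on the block's axis, 40 mm above the underside. The block stands on a flat foot 44 mm wide and 10 mm high, which runs from 20 mm behind the point to 102 mm ahead of it (towards the spring's -x); the copper leaf lies above the foot. z up when upright.
- spring_d_tip (a point): Middle of the top of the brass button (14 mm across) near the free end of spring D's leaf, where it is to be pressed straight down: 75 mm from the grip point towards the spring's -x, 36 mm above its underside when at rest. It goes down 9 mm to its stop. A stiff spring then pushes back with 10 to 12 N, a weak one with 2.5 to 3.5 N (proportionally less on the way).
- spring_d_pin (a joint): Red telltale pin under the end of spring D's leaf, m: 0 up (not pressed yet); the leaf pushes it down and it stays there by friction: about 0.012 once the button has been pressed to its stop.
- spring_e_grip (a point): Contact spring E (absent in some starts; all springs look alike and weigh 0.3 kg): the place to grip its clamp block, 40 (x) x 26 (y) mm, black above, its top 55 mm above the spring's underside; the point lies on the block's axis, 40 mm above the underside. The block stands on a flat foot 44 mm wide and 10 mm high, which runs from 20 mm behind the point to 102 mm ahead of it (towards the spring's -x); the copper leaf lies above the foot. z up when upright.
- spring_e_tip (a point): Middle of the top of the brass button (14 mm across) near the free end of spring E's leaf, where it is to be pressed straight down: 75 mm from the grip point towards the spring's -x, 36 mm above its underside when at rest. It goes down 9 mm to its stop. A stiff spring then pushes back with 10 to 12 N, a weak one with 2.5 to 3.5 N (proportionally less on the way).
- spring_e_pin (a joint): Red telltale pin under the end of spring E's leaf, m: 0 up (not pressed yet); the leaf pushes it down and it stays there by friction: about 0.012 once the button has been pressed to its stop.

How it is judged:
By the outcome, as a careful person would: the job done as asked, in the order asked, and still so for the second after the job is handed in, with the robot touching nothing.
Of spring_b, spring_d only 1 to 1 are there at a start; the rules pass over those that are not, and their reading is None.
Of spring_a, spring_c, spring_e only 2 to 3 are there at a start; the rules pass over those that are not, and their reading is None.
At some moment in a run one of spring_a, spring_c, spring_e may be knocked a few centimetres aside while the robot is not near it.
It also fails if it takes over 210 s, if anything falls off the work surface, if the arm or the gripper's body presses on something with over 40 N, if the wrist force passes 120 N, or if a joint passes its speed limit or range.

## Working session

There is one attempt and no reset: what is moved stays moved. The work goes in short steps, Python scripts to look and compute and a shell command to move; the robot and the scene stay as the last step left them, time stands still between calls to the robot, and variables do not carry over. Pictures are saved under pics/ and viewed, at most 14 in all, crops included, and the job is handed in when it is done.

```bash
mkdir -p pics; python3 - <<'E'
from plant import manip
import cv2
for n in("top","side"):
    cv2.imwrite(f"pics/{n}0.png",manip.grab_frame(n)); c=manip.get_calibration(n); print(n,c)
o=manip.get_obs();print({k:o[k] for k in("time","ee_pos","orientation","contact_force","opening")})
E
```

```text
top {'mtx': array([[382.98764424,   0.        , 316.40781581],
       [  0.        , 382.98764424, 197.06568205],
       [  0.        ,   0.        ,   1.        ]]), 'R': array([[-0.01613362, -0.99980709,  0.01120235],
       [-0.99763616,  0.01534809, -0.06698155],
       [ 0.06679669, -0.01225652, -0.99769132]]), 't': array([0.07387327, 0.50260488, 1.28775939])}
side {'mtx': array([[362.37005429,   0.        , 326.23230048],
       [  0.        , 362.37005429, 198.94638375],
       [  0.        ,   0.        ,   1.        ]]), 'R': array([[ 0.99204243, -0.12532372, -0.01207445],
       [-0.06843279, -0.45622173, -0.88723091],
       [ 0.10568245,  0.88099699, -0.46116756]]), 't': array([-0.47222591,  0.13201778,  1.3131729 ])}
{'time': 0.1, 'ee_pos': array([ 0.16200684, -0.49900892,  0.22614472]), 'orientation': array([[ 9.51173273e-01,  3.08657353e-01, -2.10226025e-04],
       [ 3.08657360e-01, -9.51172414e-01,  1.29314946e-03],
       [ 1.99178895e-04, -1.29489702e-03, -9.99999142e-01]]), 'contact_force': array([-0.39113266, -0.126986  ,  0.40609021]), 'opening': 0.09177681727855536}
```

View pics/top0.png

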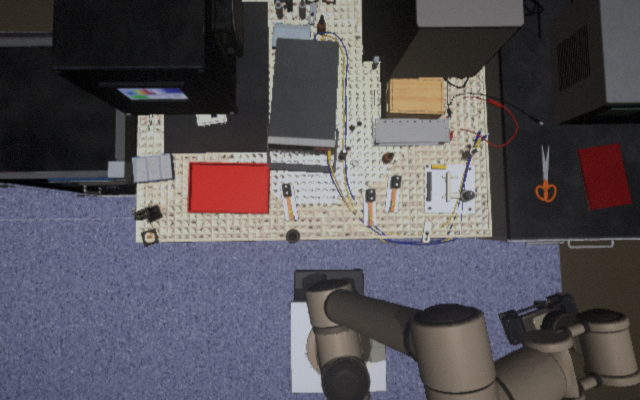

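View pics/side0.png

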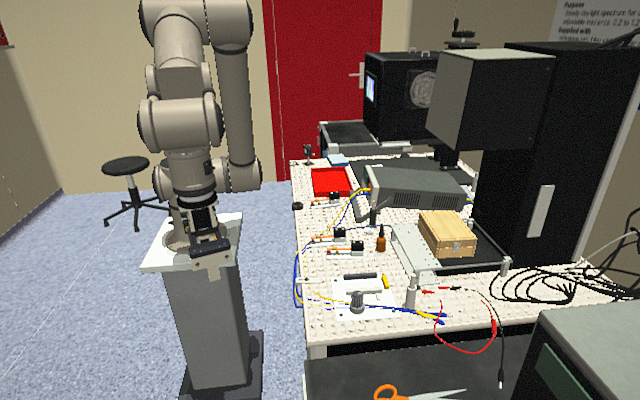

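```bash
python3 - <<'E'
import cv2
t=cv2.imread("pics/top0.png")
a=cv2.resize(t[150:250,260:420],None,fx=5,fy=5,interpolation=cv2.INTER_CUBIC)
cv2.imwrite("pics/c1.png",a)
b=cv2.resize(t[150:250,390:490],None,fx=4,fy=4,interpolation=cv2.INTER_CUBIC)
s=cv2.imread("pics/side0.png")
c=cv2.resize(s[260:330,310:410],None,fx=4,fy=4,interpolation=cv2.INTER_CUBIC)
import numpy as np
c=cv2.copyMakeBorder(c,0,400-280,0,0,cv2.BORDER_CONSTANT)
cv2.imwrite("pics/c2.png",np.hstack([b,c]))
E
```

```text
(no output)
```

View pics/c1.png

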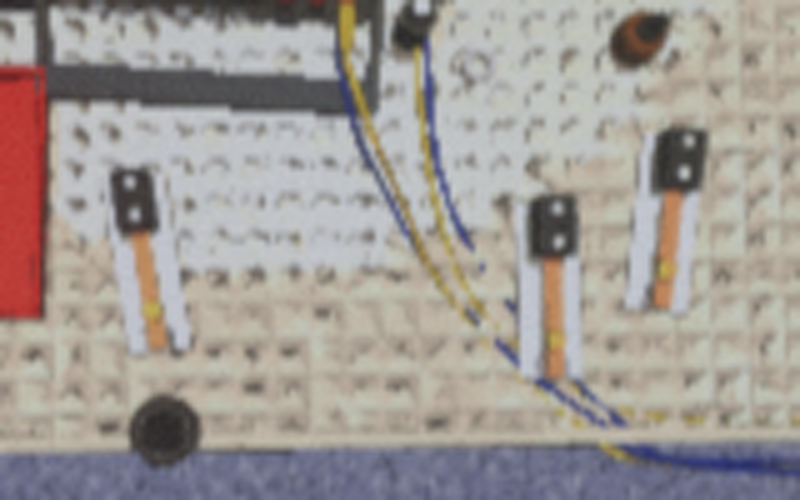

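View pics/c2.png

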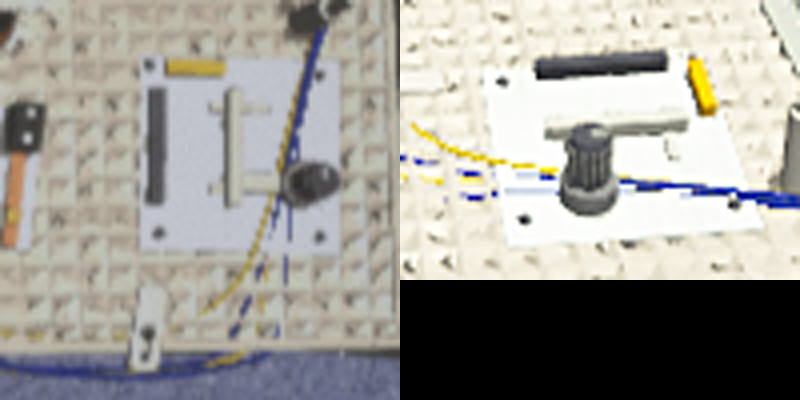

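```bash
cat > h.py <<'E'
from plant import manip
import numpy as np, cv2
def ray(name,uv,z):
    c=manip.get_calibration(name);R,t=c["R"],c["t"]
    C=-R.T@t; d=R.T@np.linalg.solve(c["mtx"],[uv[0],uv[1],1.]); return C+d*(z-C[2])/d[2]
def springs(im):
    hsv=cv2.cvtColor(im,cv2.COLOR_BGR2HSV); h,s,v=cv2.split(hsv)
    cop=((h>=6)&(h<=19)&(s>110)&(v>100)).astype(np.uint8)
    n,l,st,ce=cv2.connectedComponentsWithStats(cop,connectivity=8)
    out=[]
    for i in range(1,n):
        x,y,w,hh,a=st[i]
        if a<15 or not(150<y<250 and 180<x<480): continue
        out.append((ce[i].round(1),st[i]))
    return out
def tool():
    o=manip.get_obs(); return o
E
python3 - <<'E'
from h import *
im=cv2.imread("pics/top0.png")
c=manip.get_calibration("top");print("cam",-c["R"].T@c["t"])
for s in springs(im):print(s)
g=cv2.cvtColor(im,cv2.COLOR_BGR2GRAY)
hsv=cv2.cvtColor(im,cv2.COLOR_BGR2HSV)
for x,y in((133,200),(553,226),(681,160)):
    u,v=int(260+x/5),int(150+y/5)
    m=np.zeros_like(g);m[v-10:v+11,u-8:u+9]=(g<90)[v-10:v+11,u-8:u+9]
    n,l,st,ce=cv2.connectedComponentsWithStats(m);i=1+st[1:,4].argmax()
    pts=np.argwhere(l==i)[:,::-1].astype(np.float32);print("blk",ce[i],st[i],cv2.minAreaRect(pts),ray("top",ce[i]+.0,.05))
for x,y in((152,310),(555,342),(667,270)):
    u,v=int(260+x/5),int(150+y/5)
    H=hsv[v-4:v+5,u-4:u+5].astype(int);m=(H[...,0]>=20)&(H[...,0]<=32)&(H[...,1]>110)
    p=np.argwhere(m).mean(0);uv=(u-4+p[1],v-4+p[0]);print("btn",m.sum(),uv,ray("top",uv,.036))
# bed, tray
m=cv2.inRange(hsv,(20,120,100),(32,255,255));m[:160]=0;m[175:]=0;m[:,:425]=0;m[:,450:]=0
p=np.argwhere(m);print("lug",len(p),p.min(0),p.max(0),ray("top",p.mean(0)[::-1],.022))
for uv in((427.5,165),(427,209.5),(469.7,169),(470,209)):print("bolt",ray("top",uv,.008))
for uv in((390+314/4,150+182/4),):print("thimble",ray("top",uv,.062))
for uv in((389.5+157/4,150+88/4),(389.5+157/4,150+204/4)):print("fixedjaw end",ray("top",uv,.022))
m=cv2.inRange(hsv,(0,150,80),(5,255,255))|cv2.inRange(hsv,(174,150,80),(180,255,255));m[:,:180]=0;m[:,280:]=0;m[:150]=0
p=np.argwhere(m);print("tray",p.min(0),p.max(0));
for uv in((p[:,1].min(),p[:,0].min()),(p[:,1].max(),p[:,0].max())):print(ray("top",uv,.033))
E
```

```text
cam [0.41659058 0.08192844 1.31762407]
(array([393.4, 194.8]), array([392, 188,   4,  15,  38], dtype=int32))
(array([288.5, 202.7]), array([287, 196,   4,  14,  30], dtype=int32))
(array([370. , 208.6]), array([369, 202,   3,  15,  40], dtype=int32))
(array([392.1, 207.4]), array([391, 204,   4,   7,  16], dtype=int32))
(array([290.7, 215.8]), array([289, 213,   4,   6,  15], dtype=int32))
blk [286.2987013  189.83116883] [282 184   9  13  77] ((286.300048828125, 189.9000244140625), (12.527507781982422, 7.318049430847168), 82.87498474121094) [0.52705741 0.16588723 0.05      ]
blk [369.8045977  195.31034483] [366 189   9  13  87] ((370.0, 195.0), (12.0, 8.0), 90.0) [ 0.504576   -0.11120439  0.05      ]
blk [395.10869565 181.76086957] [391 176  10  12  92] ((395.5, 181.5), (11.0, 9.0), 90.0) [ 0.54855937 -0.19685358  0.05      ]
btn 9 (np.float64(289.8888888888889), np.float64(211.33333333333334)) [0.45596049 0.15560751 0.036     ]
btn 7 (np.float64(370.42857142857144), np.float64(217.28571428571428)) [ 0.43178357 -0.11354956  0.036     ]
btn 7 (np.float64(392.57142857142856), np.float64(203.42857142857142)) [ 0.47705146 -0.18920486  0.036     ]
lug 38 [165 432] [168 445] [ 0.60170575 -0.35337576  0.022     ]
bolt [ 0.6094834  -0.32010081  0.008     ]
bolt [ 0.45568101 -0.31289689  0.008     ]
bolt [ 0.59342489 -0.46608889  0.008     ]
bolt [ 0.45506413 -0.46116306  0.008     ]
thimble [ 0.49811148 -0.43571725  0.062     ]
fixedjaw end [ 0.58326081 -0.3192293   0.022     ]
fixedjaw end [ 0.48405537 -0.31567149  0.022     ]
tray [162 188] [212 268]
[0.62767705 0.4969475  0.033     ]
[0.4549783 0.2290384 0.033    ]
```

```bash
cat >> h.py <<'E'
def go(x,y,z,yaw):
    "shares: shift in present tool axes, turn about tool z (after)"
    o=manip.get_obs();R=o["orientation"];d=R.T@(np.array([x,y,z])-o["ee_pos"])*10
    cur=np.degrees(np.arctan2(R[1,0],R[0,0])); tilt=np.degrees(R[:2,2])
    print("shift",d.round(3),"turn z",round((cur-yaw)/180,4),"yaw",round(cur,2),"tilt",tilt.round(2),"q",o["q"].round(2),"F",o["contact_force"].round(2),"t",round(o["time"],1))
E
python3 -c "
from h import *
go(.477,-.189,.12,-6)"
```

```text
shift [ 3.953 -1.975  1.065] turn z 0.1332 yaw 17.98 tilt [-0.01  0.07] q [-1.4   0.34  1.52  0.    1.28 -0.15] F [-0.39 -0.13  0.41] t 0.1
```

```bash
python3 -m pendant '[0.4,-0.2,0,0,0,0, 0.4,-0.2,0,0,0,0, 0.4,-0.2,0,0,0,0, 0.4,-0.2,0,0,0,0, 0.4,-0.2,0,0,0,0]' 0 10 && python3 -m pendant '[0.4,-0.2,0,0,0,0, 0.4,-0.2,0,0,0,0, 0.4,-0.2,0,0,0,0, 0.4,-0.2,0,0,0,0, 0.35,-0.17,0,0,0,0]' && python3 -m pendant '[0,0,0.3,0,0,0.045, 0,0,0.3,0,0,0.045, 0,0,0.3,0,0,0.043,0,0,0,0,0,0,0,0,0,0,0,0]'
python3 -c "
from h import *
go(.477,-.189,.05,-6)
cv2.imwrite('pics/t1.png',manip.grab_frame('top'));s=manip.grab_frame('side')
cv2.imwrite('pics/s1.png',cv2.resize(s[200:300,280:400],None,fx=5,fy=5,interpolation=cv2.INTER_CUBIC))"
```

```text
time: 0.6
ee_pos: [0.3223, -0.341, 0.2265]
orientation: [[0.951, 0.308, -0.0], [0.308, -0.951, 0.0], [-0.0, -0.0, -1.0]]
contact_force: [0.9, -0.2, -0.2]
opening: 0.0563
gripper_force: 0.0
time: 1.1
ee_pos: [0.4781, -0.1881, 0.2265]
orientation: [[0.951, 0.309, -0.0], [0.309, -0.951, 0.0], [-0.0, -0.0, -1.0]]
contact_force: [0.3, -1.6, 0.1]
opening: 0.0165
gripper_force: 0.0
time: 1.6
ee_pos: [0.477, -0.1901, 0.1369]
orientation: [[0.995, -0.1, -0.001], [-0.1, -0.995, 0.0], [-0.001, -0.0, -1.0]]
contact_force: [-0.4, 0.3, 0.2]
opening: 0.0006
gripper_force: 0.0
shift [-0.    -0.011  0.869] turn z 0.0014 yaw -5.76 tilt [-0.05  0.02] q [-0.53  0.41  1.68 -0.    1.04  1.14] F [-0.42  0.35  0.18] t 1.6
```

View pics/s1.png

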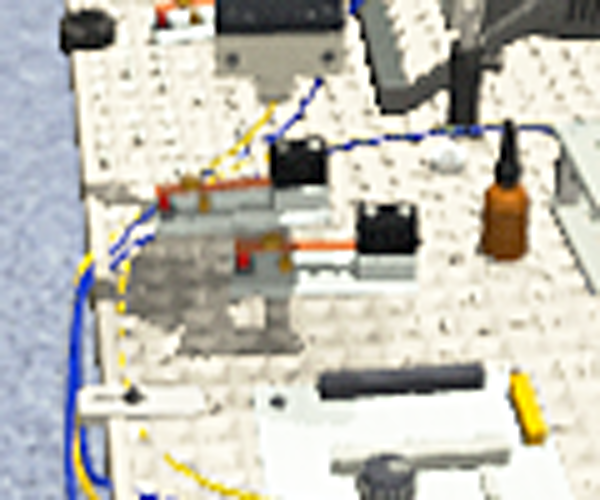

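```bash
python3 -c "
from h import *
print(ray('side',(280+285/5,200+246/5),.036),ray('side',(280+190/5,200+183/5),.036))"
python3 -m pendant '[0,0,0.45,0,0,0, 0,0,0.45,0,0,0, 0,0,0.0,0,0,0,0,0,0,0,0,0]'
```

```text
[ 0.48512903 -0.20753901  0.036     ] [ 0.4323455  -0.12593466  0.036     ]
time: 2.1
ee_pos: [0.4777, -0.1905, 0.0481]
orientation: [[0.995, -0.103, 0.001], [-0.103, -0.995, -0.001], [0.001, 0.0, -1.0]]
contact_force: [0.1, -0.7, 0.4]
opening: 0.0006
gripper_force: 0.0
```

```bash
python3 -c "
from h import *
t=manip.grab_frame('top');s=manip.grab_frame('side')
cv2.imwrite('pics/t2.png',t)
f=lambda a:cv2.resize(a,None,fx=8,fy=8,interpolation=cv2.INTER_CUBIC)
cv2.imwrite('pics/s2.png',np.hstack([f(s[225:285,310:360]),f(t[170:230,365:415])]))
for n in('side','top'):
  c=manip.get_calibration(n);P=manip.get_obs()['ee_pos'];p=c['mtx']@(c['R']@P+c['t']);print(n,p[:2]/p[2])"
```

```text
side [334.29241477 243.00000536]
top [393.98559578 202.70129752]
```

View pics/s2.png

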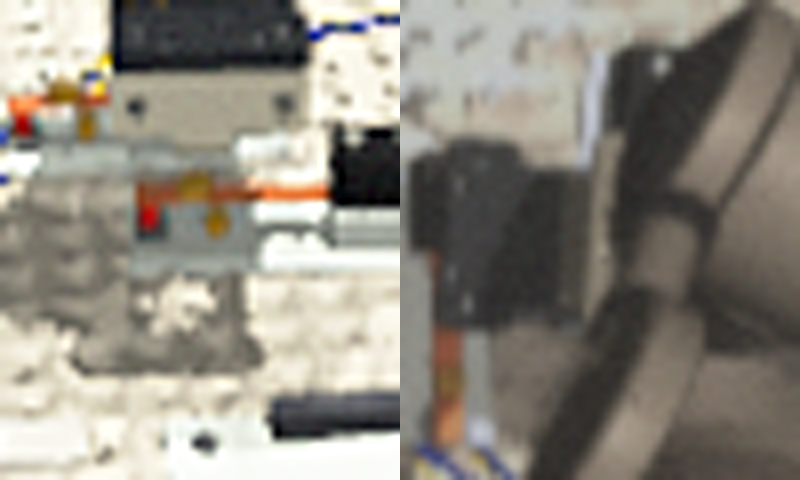

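```bash
f='time|ee_pos|contact'; python3 -m pendant '[0,0,0.1,0,0,0, 0,0,0,0,0,0]'|grep -E "$f"; for i in 1 2 3 4; do :; done
python3 -m pendant '[0,0,0.03,0,0,0, 0,0,0,0,0,0]'|grep -E "$f"
python3 -m pendant '[0,0,0.03,0,0,0, 0,0,0,0,0,0]'|grep -E "$f"
python3 -m pendant '[0,0,0.03,0,0,0, 0,0,0,0,0,0,0,0,0,0,0,0]'|grep -E "$f"
python3 -m pendant '[0,0,0.015,0,0,0, 0,0,0,0,0,0,0,0,0,0,0,0]'|grep -E "$f"
```

```text
time: 2.4
ee_pos: [0.4771, -0.1902, 0.0371]
contact_force: [-0.2, 0.4, 0.1]
time: 2.6
ee_pos: [0.4772, -0.1902, 0.0339]
contact_force: [1.3, 0.1, 1.4]
time: 2.8
ee_pos: [0.477, -0.1902, 0.0306]
contact_force: [-0.8, -0.3, 1.9]
time: 3.1
ee_pos: [0.477, -0.1902, 0.0277]
contact_force: [-0.2, 0.2, 3.4]
time: 3.4
ee_pos: [0.4771, -0.1902, 0.0267]
contact_force: [-3.8, 0.3, 7.3]
```

```bash
f='time|ee_pos|contact'; 
python3 -m pendant '[0,0,0.008,0,0,0, 0,0,0,0,0,0,0,0,0,0,0,0]'|grep -E "$f"
python3 -m pendant '[0,0,-0.4,0,0,0, 0,0,-0.4,0,0,0,0,0,0,0,0,0]'|grep -E "$f"
python3 -c "
from h import *
go(.432,-.1135,.05,2)"
```

```text
time: 3.7
ee_pos: [0.4771, -0.1902, 0.0263]
contact_force: [-3.2, 0.8, 11.1]
time: 4.0
ee_pos: [0.4797, -0.1914, 0.1099]
contact_force: [0.2, -0.2, -0.3]
shift [-0.561 -0.728  0.591] turn z -0.0442 yaw -5.95 tilt [ 0.46 -0.26] q [-0.53  0.45  1.72  0.    0.97  1.15] F [ 0.18 -0.2  -0.31] t 4.0
```

```bash
f='time|ee_pos|contact'; 
python3 -m pendant '[-0.27,-0.37,0,0,0,0, -0.27,-0.37,0,0,0,0, 0,0,0,0,0,-0.044, 0,0,0.3,0,0,0, 0,0,0,0,0,0]'|grep -E "$f"
python3 -c "
from h import *
go(.432,-.1135,.048,2)
t=manip.grab_frame('top');s=manip.grab_frame('side')
cv2.imwrite('pics/t3.png',t)
f=lambda a:cv2.resize(a,None,fx=6,fy=6,interpolation=cv2.INTER_CUBIC)
cv2.imwrite('pics/s3.png',np.hstack([f(s[190:280,290:350]),f(t[160:250,270:340])]))
c=manip.get_calibration('side')
for P in(manip.get_obs()['ee_pos'],[.432,-.1135,.036]):
  p=c['mtx']@(c['R']@np.array(P)+c['t']);print((p[:2]/p[2]-[290,190])*6)"
```

```text
time: 4.5
ee_pos: [0.4287, -0.1096, 0.0728]
contact_force: [-0.2, -0.0, 0.7]
shift [0.033 0.041 0.248] turn z -0.0001 yaw 1.97 tilt [-0.32  0.15] q [-0.42  0.4   1.94  0.    0.81  1.11] F [-0.16 -0.    0.75] t 4.5
[160.21528913 207.08133742]
[165.10672376 267.72656941]
```

View pics/s3.png

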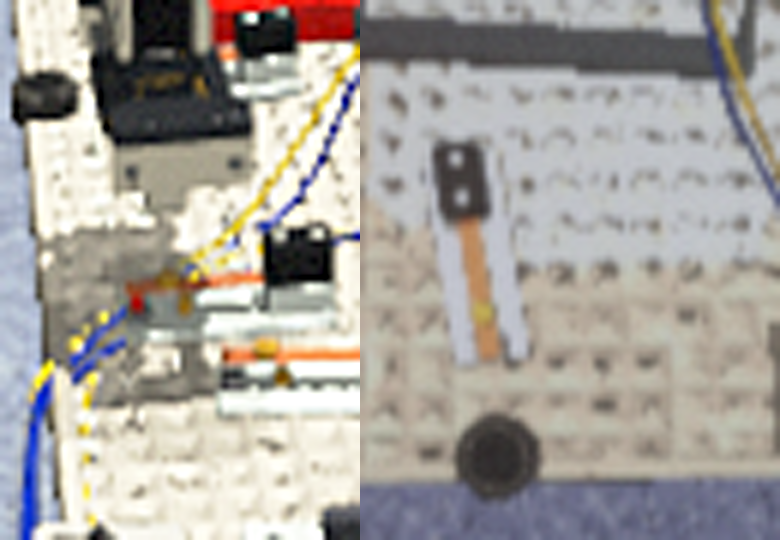

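```bash
f='time|ee_pos|contact'; 
python3 -m pendant '[0.03,0.055,0.1,0,0,0, 0,0,0.25,0,0,0,0,0,0,0,0,0]'|grep -E "$f"
python3 -m pendant '[0,0,0.03,0,0,0, 0,0,0,0,0,0]'|grep -E "$f"
python3 -m pendant '[0,0,0.03,0,0,0, 0,0,0,0,0,0]'|grep -E "$f"
python3 -m pendant '[0,0,0.03,0,0,0, 0,0,0,0,0,0,0,0,0,0,0,0]'|grep -E "$f"
python3 -m pendant '[0,0,0.015,0,0,0, 0,0,0,0,0,0,0,0,0,0,0,0]'|grep -E "$f"
```

```text
time: 4.9
ee_pos: [0.4331, -0.1163, 0.0386]
contact_force: [-0.9, 1.4, 0.0]
time: 5.1
ee_pos: [0.4345, -0.1166, 0.0378]
contact_force: [1.0, 1.1, 0.7]
time: 5.3
ee_pos: [0.4346, -0.1165, 0.0348]
contact_force: [-1.0, -0.8, 0.4]
time: 5.6
ee_pos: [0.4343, -0.1164, 0.0315]
contact_force: [0.2, -1.1, 1.5]
time: 5.9
ee_pos: [0.4342, -0.1163, 0.0299]
contact_force: [0.2, -1.9, 1.4]
```

```bash
f='time|ee_pos|contact'; 
python3 -m pendant '[0,0,0.02,0,0,0, 0,0,0,0,0,0,0,0,0,0,0,0]'|grep -E "$f"
python3 -m pendant '[0,0,0.012,0,0,0, 0,0,0,0,0,0,0,0,0,0,0,0]'|grep -E "$f"
python3 -m pendant '[0,0,0.005,0,0,0, 0,0,0,0,0,0,0,0,0,0,0,0]'|grep -E "$f"
```

```text
time: 6.2
ee_pos: [0.4342, -0.1163, 0.0279]
contact_force: [0.5, -2.0, 2.7]
time: 6.5
ee_pos: [0.4343, -0.1164, 0.027]
contact_force: [-0.1, -1.0, 6.2]
time: 6.8
ee_pos: [0.4343, -0.1164, 0.0266]
contact_force: [-0.7, -1.2, 8.2]
```

```bash
f='time|ee_pos|contact'; 
python3 -m pendant '[0,0,-0.4,0,0,0, 0,0,-0.4,0,0,0,0,0,0,0,0,0]'|grep -E "$f"
python3 -c "
from h import *
im=manip.grab_frame('top');cv2.imwrite('pics/t4.png',im)
for s in springs(im):print(s)
go(.456,.1556,.048,8.3)"
```

```text
time: 7.1
ee_pos: [0.4366, -0.1171, 0.11]
contact_force: [0.6, 0.0, -0.4]
(array([288.5, 202.6]), array([287, 196,   4,  14,  31], dtype=int32))
shift [ 0.298 -2.714  0.596] turn z -0.0352 yaw 1.96 tilt [ 0.24 -0.1 ] q [-0.43  0.35  1.89  0.    0.9   1.1 ] F [ 0.3  -0.39 -0.39] t 7.2
```

```bash
f='time|ee_pos|contact'; 
python3 -m pendant '[0.05,-0.45,0,0,0,0, 0.05,-0.45,0,0,0,0, 0.05,-0.45,0,0,0,0, 0.05,-0.45,0,0,0,0, 0.05,-0.45,0,0,0,0]'|grep -E "$f"
python3 -m pendant '[0.05,-0.46,0,0,0,0, 0,0,0,0,0,-0.035, 0,0,0.3,0,0,0, 0,0,0.1,0,0,0,0,0,0,0,0,0]'|grep -E "$f"
python3 -c "
from h import *
go(.456,.1556,.036,8.3)"
```

```text
time: 7.65
ee_pos: [0.4501, 0.1112, 0.1047]
contact_force: [0.6, 0.6, 0.4]
time: 8.15
ee_pos: [0.4528, 0.1552, 0.0639]
contact_force: [-0.3, -1.0, -0.5]
shift [0.034 0.    0.279] turn z -0.0004 yaw 8.23 tilt [-0.34 -0.06] q [ 0.17  0.47  1.85 -0.    0.83  1.6 ] F [-0.29 -0.99 -0.54] t 8.2
```

```bash
f='time|ee_pos|contact'; 
python3 -m pendant '[0.03,0,0.25,0,0,0, 0,0,0,0,0,0,0,0,0,0,0,0]'|grep -E "$f"
python3 -m pendant '[0,0,0.03,0,0,0, 0,0,0,0,0,0]'|grep -E "$f"
python3 -m pendant '[0,0,0.03,0,0,0, 0,0,0,0,0,0]'|grep -E "$f"
python3 -m pendant '[0,0,0.03,0,0,0, 0,0,0,0,0,0,0,0,0,0,0,0]'|grep -E "$f"
python3 -m pendant '[0,0,0.015,0,0,0, 0,0,0,0,0,0,0,0,0,0,0,0]'|grep -E "$f"
```

```text
time: 8.45
ee_pos: [0.4577, 0.1557, 0.0415]
contact_force: [-0.2, 0.3, 0.8]
time: 8.65
ee_pos: [0.4581, 0.156, 0.0388]
contact_force: [-0.4, -0.1, 0.5]
time: 8.85
ee_pos: [0.4582, 0.156, 0.0355]
contact_force: [0.4, 0.3, 2.3]
time: 9.15
ee_pos: [0.458, 0.1561, 0.0325]
contact_force: [-1.6, -0.6, 5.1]
time: 9.45
ee_pos: [0.4579, 0.156, 0.0311]
contact_force: [-1.6, -1.0, 7.5]
```

```bash
f='time|ee_pos|contact'; 
python3 -m pendant '[0,0,0.02,0,0,0, 0,0,0,0,0,0,0,0,0,0,0,0]'|grep -E "$f"
python3 -m pendant '[0,0,0.015,0,0,0, 0,0,0,0,0,0,0,0,0,0,0,0]'|grep -E "$f"
python3 -m pendant '[0,0,0.008,0,0,0, 0,0,0,0,0,0,0,0,0,0,0,0]'|grep -E "$f"
python3 -m pendant '[0,0,0.007,0,0,0, 0,0,0,0,0,0,0,0,0,0,0,0]'|grep -E "$f"
```

```text
time: 9.75
ee_pos: [0.4579, 0.156, 0.0293]
contact_force: [-2.7, -1.0, 9.7]
time: 10.05
ee_pos: [0.4579, 0.1561, 0.028]
contact_force: [-2.8, -0.7, 12.0]
time: 10.35
ee_pos: [0.4579, 0.1561, 0.0274]
contact_force: [-2.6, -0.4, 13.1]
time: 10.65
ee_pos: [0.458, 0.1561, 0.027]
contact_force: [-4.0, -0.9, 17.8]
```

```bash
f='time|ee_pos|contact'; 
python3 -m pendant '[0,0,-0.4,0,0,0, 0,0,-0.45,0,0,0,0,0,-0.45,0,0,0,0,0,0,0,0,0]' 0.6 20|grep -E "$f"
cat >> h.py <<'E'
def blk(im,u,v,bu,bv):
    g=cv2.cvtColor(im,cv2.COLOR_BGR2GRAY);hsv=cv2.cvtColor(im,cv2.COLOR_BGR2HSV)
    m=np.zeros_like(g);m[v-10:v+11,u-9:u+10]=(g<90)[v-10:v+11,u-9:u+10]
    n,l,st,ce=cv2.connectedComponentsWithStats(m);i=1+st[1:,4].argmax()
    p=ray("top",ce[i],.05)
    H=hsv[bv-5:bv+6,bu-5:bu+6].astype(int);m=(H[...,0]>=20)&(H[...,0]<=32)&(H[...,1]>110)
    q=np.argwhere(m).mean(0);q=ray("top",(bu-5+q[1],bv-5+q[0]),.036)
    d=p-q;yaw=np.arctan2(d[1],d[0]);e=np.array([np.cos(yaw),np.sin(yaw)])
    G=((p[:2]+q[:2])/2+e*.0375);print("blk",p.round(4),"btn",q.round(4),"L",np.hypot(*d[:2]).round(4),"yaw",np.degrees(yaw).round(1),"grip",G.round(4))
    return G
E
python3 -c "
from h import *
im=manip.grab_frame('top');cv2.imwrite('pics/t5.png',im)
for s in springs(im):print(s)
blk(im,370,195,370,217);blk(im,395,182,392,203)
go(.548,-.197,.15,-6)"
```

```text
time: 11.05
ee_pos: [0.4611, 0.1567, 0.1611]
contact_force: [0.4, -0.7, -0.1]
(array([393. , 198.5]), array([391, 188,   5,  23,  53], dtype=int32))
(array([370. , 208.4]), array([369, 201,   3,  16,  43], dtype=int32))
blk [ 0.5048 -0.1112  0.05  ] btn [ 0.4319 -0.1142  0.036 ] L 0.073 yaw 2.4 grip [ 0.5058 -0.1112]
blk [ 0.5489 -0.1972  0.05  ] btn [ 0.4768 -0.1884  0.036 ] L 0.0726 yaw -7.0 grip [ 0.5501 -0.1973]
shift [0.367 3.624 0.085] turn z 0.0792 yaw 8.26 tilt [0.37 0.06] q [ 0.17  0.34  1.74 -0.    1.06  1.6 ] F [-0.49  0.41 -0.47] t 11.1
```

```bash
f='time|ee_pos|contact|opening'; 
python3 -m pendant '[0.01,0.453,0,0,0,0, 0.01,0.453,0,0,0,0, 0.01,0.453,0,0,0,0, 0.01,0.453,0,0,0,0, 0.01,0.453,0,0,0,0]'|grep -E "$f"
python3 -m pendant '[0.01,0.453,0,0,0,0, 0,0,0,0,0,0.034, 0,0,0.4,0,0,0, 0,0,0.3,0,0,0,0,0,0,0,0,0]'|grep -E "$f"
python3 -c "
from h import *
go(.507,-.112,.021,2.4)"
```

```text
time: 11.6
ee_pos: [0.4945, -0.0689, 0.154]
contact_force: [0.2, -0.2, 0.8]
opening: 0.0553
time: 12.1
ee_pos: [0.4991, -0.1109, 0.0808]
contact_force: [0.1, 0.4, 0.3]
opening: 0.0553
shift [0.084 0.016 0.597] turn z -0.0016 yaw 2.12 tilt [-0.58  0.22] q [-0.37  0.49  1.74 -0.    0.92  1.17] F [0.13 0.36 0.32] t 12.1
```

```bash
f='time|ee_pos|contact|opening|gripper'; 
python3 -m pendant '[0.05,0.0,0,0,0,0, 0,0,0.2,0,0,0, 0,0,0.2,0,0,0, 0,0,0.17,0,0,0,0,0,0,0,0,0]'|grep -E "$f"
python3 -c "
from h import *
go(.507,-.112,.021,2.4)"
```

```text
time: 12.6
ee_pos: [0.5078, -0.1116, 0.0283]
contact_force: [-0.5, 0.2, 0.1]
opening: 0.0548
gripper_force: 0.0
shift [-0.008  0.004  0.073] turn z -0.0013 yaw 2.16 tilt [-0.07  0.02] q [-0.36  0.58  1.77 -0.    0.79  1.17] F [-0.54  0.22  0.12] t 12.6
```

```bash
f='time|ee_pos|contact|opening|gripper'; 
python3 -m pendant '[0,0,0.05,0,0,0, 0,0,0,0,0,0, 0,0,0,0,0,0]' | grep -E "$f"
python3 -m pendant '[0,0,0,0,0,0, 0,0,0,0,0,0, 0,0,0,0,0,0,0,0,0,0,0,0,0,0,0,0,0,0]' 0 25|grep -E "$f"
python3 -m pendant '[0,0,0,0,0,0, 0,0,-0.1,0,0,0, 0,0,-0.2,0,0,0,0,0,0,0,0,0,0,0,0,0,0,0]'|grep -E "$f"
```

```text
time: 12.9
ee_pos: [0.5085, -0.1121, 0.0247]
contact_force: [0.1, -0.5, 0.2]
opening: 0.0552
gripper_force: 0.0
time: 13.4
ee_pos: [0.5082, -0.1122, 0.0239]
contact_force: [0.7, -1.9, 1.4]
opening: 0.026
gripper_force: 25.0
time: 13.9
ee_pos: [0.5077, -0.1117, 0.0537]
contact_force: [0.1, 0.3, -3.1]
opening: 0.0256
gripper_force: 25.0
```

```bash
f='time|ee_pos|contact|opening|gripper'; 
python3 -m pendant '[0,0,-0.4,0,0,0, 0,0,-0.4,0,0,0, 0,0,-0.4,0,0,0,0,0,-0.4,0,0,0, 0.04,-0.3,-0.2,0,0,0]' | grep -E "$f"
python3 -m pendant '[0.07,-0.46,0,0,0,0, 0.07,-0.46,0,0,0,0, 0.07,-0.46,0,0,0,0, 0.07,-0.46,0,0,0,0, 0.07,-0.46,0,0,0,0]' | grep -E "$f"
python3 -m pendant '[0.07,-0.46,0,0,0,0, 0.07,-0.46,0,0,0,0, 0.07,-0.46,0,0,0,0, 0.07,-0.46,0,0,0,0, 0.07,-0.46,0,0,0,0]' | grep -E "$f"
python3 -m pendant '[0,0,0,0,0,0.012,0,0,0,0,0,0]' | grep -E "$f"
python3 -c "
from h import *
go(.578,.448,.21,0)"
```

```text
time: 14.4
ee_pos: [0.5115, -0.0841, 0.2362]
contact_force: [0.7, 0.6, -3.4]
opening: 0.026
gripper_force: 25.0
time: 14.9
ee_pos: [0.5364, 0.1512, 0.2323]
contact_force: [0.5, -0.6, -2.3]
opening: 0.0254
gripper_force: 25.0
time: 15.4
ee_pos: [0.5628, 0.3822, 0.2318]
contact_force: [0.9, -0.0, -2.2]
opening: 0.026
gripper_force: 25.0
time: 15.6
ee_pos: [0.5624, 0.3816, 0.2309]
contact_force: [-1.1, -0.4, -3.1]
opening: 0.0262
gripper_force: 25.0
shift [ 0.157 -0.664  0.207] turn z 0.0005 yaw 0.09 tilt [-0.2  -0.13] q [ 0.48  0.64  1.02 -0.    1.49  2.05] F [-1.12 -0.44 -3.14] t 15.6
```

```bash
f='time|ee_pos|contact|opening|gripper'; 
python3 -m pendant '[0.07,-0.33,0,0,0,0, 0.07,-0.33,0,0,0,0, 0,0,0.4,0,0,0, 0,0,0.4,0,0,0, 0,0,0.4,0,0,0]' | grep -E "$f"
python3 -m pendant '[0,0,0.3,0,0,0, 0,0,0.2,0,0,0, 0,0,0,0,0,0, 0,0,0,0,0,0]' | grep -E "$f"
python3 -c "
from h import *
go(.578,.448,.0345,0)"
```

```text
time: 16.1
ee_pos: [0.5773, 0.4452, 0.1115]
contact_force: [-0.7, -0.4, -3.6]
opening: 0.0259
gripper_force: 25.0
time: 16.5
ee_pos: [0.5778, 0.4456, 0.0638]
contact_force: [0.7, -0.4, -2.6]
opening: 0.0258
gripper_force: 25.0
shift [ 0.002 -0.024  0.293] turn z -0.0003 yaw -0.05 tilt [-0.03 -0.03] q [ 0.55  0.86  1.05 -0.    1.23  2.12] F [ 0.67 -0.4  -2.56] t 16.5
```

```bash
f='time|ee_pos|contact|opening|gripper'; 
python3 -m pendant '[0,-0.02,0.2,0,0,0, 0,0,0.07,0,0,0, 0,0,0,0,0,0, 0,0,0,0,0,0]' | grep -E "$f"
python3 -m pendant '[0,0,0.015,0,0,0, 0,0,0,0,0,0, 0,0,0,0,0,0]' | grep -E "$f"
python3 -m pendant '[0,0,0.015,0,0,0, 0,0,0,0,0,0, 0,0,0,0,0,0]' | grep -E "$f"
```

```text
time: 16.9
ee_pos: [0.578, 0.4486, 0.0379]
contact_force: [0.1, -0.5, -2.1]
opening: 0.0258
gripper_force: 25.0
time: 17.2
ee_pos: [0.5776, 0.4486, 0.0356]
contact_force: [-0.3, 0.1, -3.4]
opening: 0.0255
gripper_force: 25.0
time: 17.5
ee_pos: [0.5778, 0.4486, 0.034]
contact_force: [0.4, 1.0, -0.3]
opening: 0.0258
gripper_force: 25.0
```

```bash
f='time|ee_pos|contact|opening|gripper'; 
python3 -m pendant '[0,0,0,0,0,0, 0,0,0,0,0,0, 0,0,0,0,0,0]' 0.55 | grep -E "$f"
python3 -m pendant '[0,0,-0.2,0,0,0, 0,0,-0.3,0,0,0, 0,0,-0.4,0,0,0, 0,0,-0.4,0,0,0, 0,0,-0.4,0,0,0]' | grep -E "$f"
python3 -c "
from h import *
im=manip.grab_frame('top');cv2.imwrite('pics/t6.png',im)
for s in springs(im):print(s)
blk(im,395,182,392,203);go(.551,-.197,.15,-6.5)"
```

```text
time: 17.8
ee_pos: [0.5776, 0.4486, 0.0339]
contact_force: [-0.3, -0.9, 0.1]
opening: 0.0451
gripper_force: 0.0
time: 18.3
ee_pos: [0.5773, 0.4484, 0.2055]
contact_force: [-0.2, -1.0, -0.2]
opening: 0.0506
gripper_force: 0.0
(array([201.7, 189. ]), array([200, 185,   4,  11,  35], dtype=int32))
(array([393.1, 198.5]), array([391, 188,   5,  23,  53], dtype=int32))
(array([288.5, 202.7]), array([287, 196,   4,  14,  30], dtype=int32))
blk [ 0.5486 -0.1969  0.05  ] btn [ 0.4768 -0.1884  0.036 ] L 0.0722 yaw -6.7 grip [ 0.5499 -0.197 ]
shift [-0.29   6.472  0.597] turn z 0.036 yaw -0.02 tilt [0.62 0.38] q [ 0.56  0.76  0.85 -0.    1.53  2.13] F [-0.33 -0.05  6.71] t 18.4
```

```bash
f='time|ee_pos|contact|opening|gripper'; 
python3 -m pendant '[-0.05,0.46,0,0,0,0, -0.05,0.46,0,0,0,0, -0.05,0.46,0,0,0,0, -0.05,0.46,0,0,0,0, -0.05,0.46,0,0,0,0]' | grep -E "$f"
python3 -m pendant '[-0.05,0.46,0,0,0,0, 0,0.46,0,0,0,0, 0,0.46,0,0,0,0, 0,0.46,0,0,0,0, 0,0.46,0,0,0,0]' | grep -E "$f"
python3 -m pendant '[0,0.46,0,0,0,0, 0,0.46,0,0,0,0, 0,0.46,0,0,0,0, 0,0.46,0,0,0,0, 0,0,0,0,0,0.036]' | grep -E "$f"
python3 -m pendant '[0,0,0,0,0,0, 0,0,0,0,0,0]' | grep -E "$f"
python3 -c "
from h import *
go(.551,-.197,.024,-6.6)"
```

```text
time: 18.85
ee_pos: [0.5519, 0.2168, 0.2038]
contact_force: [0.8, -1.4, 0.1]
opening: 0.0501
gripper_force: 0.0
time: 19.35
ee_pos: [0.5471, -0.0133, 0.204]
contact_force: [1.5, -0.8, 0.0]
opening: 0.0505
gripper_force: 0.0
time: 19.85
ee_pos: [0.5468, -0.2011, 0.2035]
contact_force: [0.8, 1.8, -0.4]
opening: 0.0508
gripper_force: 0.0
time: 20.05
ee_pos: [0.5472, -0.195, 0.2037]
contact_force: [-1.5, -0.1, 0.1]
opening: 0.0504
gripper_force: 0.0
shift [0.04  0.016 1.797] turn z 0.0015 yaw -6.34 tilt [-0.    0.01] q [-0.47  0.46  1.4   0.    1.28  1.21] F [-1.53 -0.13  0.14] t 20.1
```

```bash
f='time|ee_pos|contact|opening|gripper'; 
python3 -m pendant '[0.04,0.016,0.4,0,0,0, 0,0,0.4,0,0,0, 0,0,0.4,0,0,0, 0,0,0.3,0,0,0, 0,0,0.15,0,0,0]' | grep -E "$f"
python3 -m pendant '[0,0,0.14,0,0,0, 0,0,0,0,0,0,0,0,0,0,0,0]' | grep -E "$f"
python3 -m pendant '[0,0,0,0,0,0, 0,0,0,0,0,0, 0,0,0,0,0,0,0,0,0,0,0,0,0,0,0,0,0,0]' 0 25|grep -E "$f"
```

```text
time: 20.55
ee_pos: [0.5498, -0.1952, 0.0359]
contact_force: [-0.2, -0.4, -0.5]
opening: 0.0506
gripper_force: 0.0
time: 20.85
ee_pos: [0.5516, -0.1972, 0.0254]
contact_force: [0.3, 0.7, 0.3]
opening: 0.0503
gripper_force: 0.0
time: 21.35
ee_pos: [0.5518, -0.1983, 0.0256]
contact_force: [1.3, -3.0, 5.4]
opening: 0.0261
gripper_force: 24.8
```

```bash
f='time|ee_pos|contact|opening|gripper'; 
python3 -m pendant '[0,0,-0.2,0,0,0, 0,0,-0.4,0,0,0, 0,0,-0.45,0,0,0,0,0,-0.45,0,0,0, 0,0,-0.4,0,0,0]' | grep -E "$f"
python3 -m pendant '[0,0,-0.2,0,0,-0.035, 0,-0.46,0,0,0,0, 0,-0.46,0,0,0,0, 0,-0.46,0,0,0,0, 0,-0.46,0,0,0,0]' | grep -E "$f"
python3 -m pendant '[0,-0.46,0,0,0,0, 0,-0.46,0,0,0,0, 0,-0.46,0,0,0,0, 0,-0.46,0,0,0,0, 0.05,-0.46,0,0,0,0]' | grep -E "$f"
python3 -m pendant '[0.05,-0.46,0,0,0,0, 0.05,-0.46,0,0,0,0, 0,-0.3,0,0,0,0, 0,0,0,0,0,0]' | grep -E "$f"
python3 -c "
from h import *
go(.575,.36,.037,0)"
```

```text
time: 21.85
ee_pos: [0.5505, -0.1969, 0.2161]
contact_force: [1.1, 0.7, -3.5]
opening: 0.0258
gripper_force: 24.8
time: 22.35
ee_pos: [0.5506, -0.0116, 0.2338]
contact_force: [1.2, 0.7, -3.6]
opening: 0.0258
gripper_force: 24.8
time: 22.85
ee_pos: [0.556, 0.2184, 0.2338]
contact_force: [1.4, 0.6, -2.2]
opening: 0.026
gripper_force: 24.8
time: 23.25
ee_pos: [0.5661, 0.3426, 0.2326]
contact_force: [-0.9, 0.3, -3.2]
opening: 0.026
gripper_force: 24.9
shift [ 0.097 -0.173  1.955] turn z 0.0005 yaw 0.08 tilt [-0.2   0.02] q [0.43 0.6  1.08 0.   1.46 2.  ] F [-0.89  0.27 -3.2 ] t 23.2
```

```bash
f='time|ee_pos|contact|opening|gripper'; 
python3 -m pendant '[0.09,-0.18,0,0,0,0, 0,0,0.4,0,0,0, 0,0,0.4,0,0,0,0,0,0.4,0,0,0, 0,0,0.4,0,0,0]' | grep -E "$f"
python3 -m pendant '[0,0,0.2,0,0,0, 0,0,0.1,0,0,0, 0,0,0,0,0,0, 0,0,0,0,0,0]' | grep -E "$f"
python3 -m pendant '[0,0,0.02,0,0,0, 0,0,0,0,0,0, 0,0,0,0,0,0]' | grep -E "$f"
python3 -m pendant '[0,0,0.02,0,0,0, 0,0,0,0,0,0, 0,0,0,0,0,0]' | grep -E "$f"
```

```text
time: 23.75
ee_pos: [0.5761, 0.3552, 0.0724]
contact_force: [0.3, 0.4, -3.7]
opening: 0.0258
gripper_force: 24.9
time: 24.15
ee_pos: [0.5777, 0.3564, 0.0459]
contact_force: [1.0, -0.8, -3.0]
opening: 0.0261
gripper_force: 24.9
time: 24.45
ee_pos: [0.5773, 0.3566, 0.0435]
contact_force: [-0.7, -0.1, -1.9]
opening: 0.0258
gripper_force: 24.9
time: 24.75
ee_pos: [0.5769, 0.3564, 0.0406]
contact_force: [0.4, -0.5, -2.2]
opening: 0.0257
gripper_force: 24.9
```

```bash
f='time|ee_pos|contact|opening|gripper'; 
python3 -m pendant '[0,0,0.025,0,0,0, 0,0,0,0,0,0, 0,0,0,0,0,0]' | grep -E "$f"
python3 -m pendant '[0,0,0.015,0,0,0, 0,0,0,0,0,0, 0,0,0,0,0,0]' | grep -E "$f"
python3 -m pendant '[0,0,0.01,0,0,0, 0,0,0,0,0,0, 0,0,0,0,0,0]' | grep -E "$f"
```

```text
time: 25.05
ee_pos: [0.5769, 0.3563, 0.038]
contact_force: [-0.5, 0.5, -2.5]
opening: 0.0258
gripper_force: 24.9
time: 25.35
ee_pos: [0.577, 0.3564, 0.0366]
contact_force: [-1.1, -0.6, -3.3]
opening: 0.0258
gripper_force: 24.9
time: 25.65
ee_pos: [0.5771, 0.3564, 0.0357]
contact_force: [0.7, 0.5, -2.9]
opening: 0.0261
gripper_force: 24.9
```

```bash
f='time|ee_pos|contact|opening|gripper'; 
python3 -m pendant '[0,0,0.01,0,0,0, 0,0,0,0,0,0, 0,0,0,0,0,0]' | grep -E "$f"
python3 -m pendant '[0,0,0.01,0,0,0, 0,0,0,0,0,0, 0,0,0,0,0,0]' | grep -E "$f"
python3 -m pendant '[0,0,0,0,0,0, 0,0,0,0,0,0, 0,0,0,0,0,0]' 0.55 | grep -E "$f"
python3 -m pendant '[0,0,-0.2,0,0,0, 0,0,-0.3,0,0,0, 0,0,-0.4,0,0,0, 0,0,-0.4,0,0,0, 0,0,-0.4,0,0,0]' | grep -E "$f"
python3 -c "
from h import *
im=manip.grab_frame('top');cv2.imwrite('pics/t7.png',im)
for s in springs(im):print(s)
go(.53,.166,.15,8.3)"
```

```text
time: 25.95
ee_pos: [0.5771, 0.3564, 0.0357]
contact_force: [-2.4, -1.9, 5.6]
opening: 0.0258
gripper_force: 24.9
time: 26.25
ee_pos: [0.5771, 0.3564, 0.0356]
contact_force: [-6.0, -3.2, 11.2]
opening: 0.0259
gripper_force: 24.9
time: 26.55
ee_pos: [0.577, 0.3564, 0.0334]
contact_force: [-0.0, 0.4, -0.1]
opening: 0.0451
gripper_force: 0.0
time: 27.05
ee_pos: [0.5769, 0.3563, 0.2049]
contact_force: [0.4, 0.6, 0.1]
opening: 0.0502
gripper_force: 0.0
(array([201.6, 190.9]), array([200, 183,   4,  16,  54], dtype=int32))
(array([289.4, 207.7]), array([287, 196,   6,  24,  64], dtype=int32))
shift [-0.495  1.921  0.618] turn z -0.0472 yaw -0.2 tilt [0.63 0.29] q [ 0.44  0.64  1.06 -0.    1.42  2.01] F [0.88 1.69 5.18] t 27.1
```

```bash
f='time|ee_pos|contact|opening|gripper'; 
python3 -m pendant '[-0.2,0.2,0,0,0,0, -0.2,0.2,0,0,0,0, 0,0.4,0,0,0,0, 0,0.4,0,0,0,0, 0,0.4,0,0,0,0]' | grep -E "$f"
python3 -m pendant '[0,0.3,0,0,0,0, 0,0,0,0,0,-0.046, 0,0,0,0,0,0]' | grep -E "$f"
python3 -c "
from h import *
im=manip.grab_frame('top');s=manip.grab_frame('side')
f=lambda a,k:cv2.resize(a,None,fx=k,fy=k,interpolation=cv2.INTER_CUBIC)
a=f(im[155:225,180:310],3);b=f(s[160:230,295:425],3)
cv2.imwrite('pics/c8.png',np.hstack([a,b]))
im=cv2.imread('pics/t7.png');blk(im,286,190,290,211);go(.53,.166,.0245,8.3)"
```

```text
time: 27.6
ee_pos: [0.5361, 0.1954, 0.2034]
contact_force: [1.4, 0.3, -0.8]
opening: 0.0505
gripper_force: 0.0
time: 27.9
ee_pos: [0.5365, 0.1656, 0.2035]
contact_force: [0.7, -0.0, 0.3]
opening: 0.0505
gripper_force: 0.0
blk [0.5263 0.1661 0.05  ] btn [nan nan nan] L nan yaw nan grip [nan nan]
shift [-6.50e-02 -1.00e-03  1.79e+00] turn z -0.0023 yaw 7.89 tilt [0. 0.] q [0.16 0.43 1.46 0.   1.26 1.6 ] F [ 0.33 -0.32  0.27] t 28.0h.py:29: RuntimeWarning: Mean of empty slice.
  q=np.argwhere(m).mean(0);q=ray("top",(bu-5+q[1],bv-5+q[0]),.036)
  ret = um.true_divide(
```

View pics/c8.png

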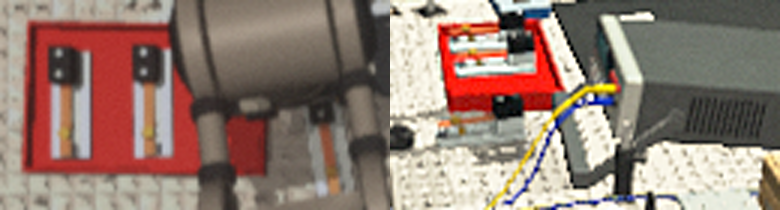

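```bash
python3 -c "
from h import *
for uv,z in(((270,171),0),((332,174),0),((270,171),.03),((332,174),.03),((270,147),.15),((334,151),.15)):print(uv,z,ray('top',uv,z).round(3))
im=cv2.imread('pics/top0.png');s=cv2.imread('pics/side0.png')
f=lambda a,k:cv2.resize(a,None,fx=k,fy=k,interpolation=cv2.INTER_CUBIC)
cv2.imwrite('pics/c9.png',np.hstack([f(im[125:205,255:345],4),f(s[150:230,310:400],4)]))"
```

```text
(270, 171) 0 [0.598 0.225 0.   ]
(332, 174) 0 [0.584 0.01  0.   ]
(270, 171) 0.03 [0.594 0.222 0.03 ]
(332, 174) 0.03 [0.58  0.012 0.03 ]
(270, 147) 0.15 [0.651 0.208 0.15 ]
(334, 151) 0.15 [0.636 0.011 0.15 ]
```

View pics/c9.png

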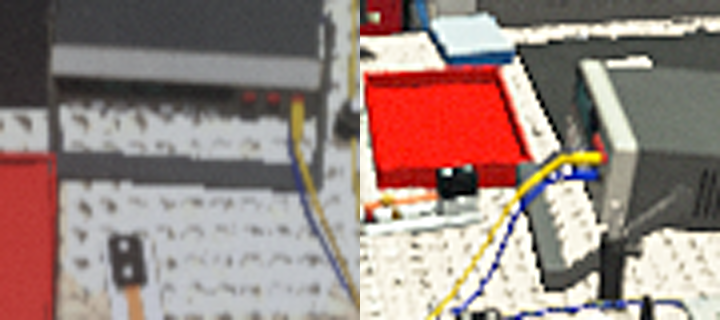

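```bash
f='time|ee_pos|contact|opening|gripper'; 
python3 -m pendant '[-0.11,0,0.3,0,0,0, 0,0,0.4,0,0,0, 0,0,0.4,0,0,0, 0,0,0.4,0,0,0, 0,0,0.15,0,0,0]' | grep -E "$f"
python3 -m pendant '[0,0,0.14,0,0,0, 0,0,0,0,0,0,0,0,0,0,0,0]' | grep -E "$f"
python3 -m pendant '[0,0,0,0,0,0, 0,0,0,0,0,0, 0,0,0,0,0,0,0,0,0,0,0,0,0,0,0,0,0,0]' 0 30|grep -E "$f"
python3 -c "
from h import *
go(.53,.166,.0245,8.3)"
```

```text
time: 28.5
ee_pos: [0.5229, 0.1655, 0.0347]
contact_force: [-0.0, 0.2, -0.2]
opening: 0.0507
gripper_force: 0.0
time: 28.8
ee_pos: [0.5255, 0.1656, 0.0247]
contact_force: [1.1, 1.0, 0.3]
opening: 0.0504
gripper_force: 0.0
time: 29.3
ee_pos: [0.5257, 0.165, 0.0253]
contact_force: [-1.5, 0.2, 3.4]
opening: 0.0259
gripper_force: 30.0
shift [ 0.043 -0.003  0.008] turn z -0.0012 yaw 8.08 tilt [0.06 0.01] q [ 0.17  0.63  1.68 -0.    0.83  1.6 ] F [-1.46  0.2   3.36] t 29.3
```

```bash
f='time|ee_pos|contact|opening|gripper'; 
python3 -m pendant '[0,0,-0.2,0,0,0, 0,0,-0.4,0,0,0, 0,0,-0.45,0,0,0,0,0,-0.45,0,0,0, 0,0,-0.4,0,0,0]' | grep -E "$f"
python3 -c "
from h import *
im=manip.grab_frame('top');cv2.imwrite('pics/t10.png',im)
g=cv2.cvtColor(im,cv2.COLOR_BGR2GRAY).astype(float)
for a,b in((176,181),(196,200)):print(a,g[a:b,424:456].mean(0).astype(int))
print('jaw rows',g[164:208,427:431].mean(1).astype(int))
for uv in((439.55,186.5),):print(ray('top',uv,.022))
h=cv2.cvtColor(im,cv2.COLOR_BGR2HSV)
print('lug rows',h[160:174,436:444,1].mean(1).astype(int))
for u in(431.5,431.0):
  for v in(172,201):print(u,v,ray('top',(u,v),.022))
b=g[188:206,456:480].astype(int);print(b[::2])
"
```

```text
time: 29.8
ee_pos: [0.525, 0.1649, 0.2163]
contact_force: [1.1, -0.4, -5.0]
opening: 0.0259
gripper_force: 30.0
176 [169 187 176  82  86  82  91 135 186 192 191 191 192 192 190 192 192 186
 169 176 171 149  94 139 183 182 175 176 178 183 184 185]
196 [140 178 128  68  82  80  97 156 190 192 191 190 193 191 191 191 191 185
 161 179 181 169 100 147 184 184 174 171 170 172 174 172]
jaw rows [172 155 145 161 182 190 187 162 108  86  86  84  85  86  85  84  86  84
  85  81  79  79  79  79  81  84  82  84  84  84  85  86  84  81  80  81
  97 149 189 193 192 190 174 141]
[ 0.53297452 -0.35438732  0.022     ]
lug rows [ 27  25  23  22  51 119 162 163 115   6  15  15  15  14]
431.5 172 [ 0.58312273 -0.32865769  0.022     ]
431.5 201 [ 0.48390998 -0.32505154  0.022     ]
431.0 172 [ 0.58314784 -0.32694333  0.022     ]
431.0 201 [ 0.48393642 -0.32334596  0.022     ]
[[190 192 190 184 139  84  94 161 109 179 189 190 187 189 190 188 191 189
  184 146 118 135 173 185]
 [191 189 180 124 134  76  75  86 105 133 138 139 129 147 153 157 177 187
  179 116 100 161 185 186]
 [175 176 182 138  88  79 109 105  91  65  77  60  65  78 102 135  95 108
  155 153 140 168 177 181]
 [183 184 186 172  97 117  85  65  47  52  67  68  73  76  91 119  80  73
   88 138 140 145 150 166]
 [181 182 180 168 100 123  86  59  49  53  63  58  70  69  79  75  75  72
   92 125 114 160 183 183]
 [157 134 133 101  70  84  99  77  56  54  52  50  60  74  72  81 105 140
  167 170 180 185 188 184]
 [181 158 170  98 122  93  76  85  82  88  74  89 105 130 162 171 184 188
  185 170 169 170 173 173]
 [140 128 134 106 180 173 105 155 152 151 156 182 189 185 179 188 193 191
  183 153 158 161 156 165]
 [157 169  98 142 189 175 113 182 191 190 190 190 189 189 189 190 189 187
  185 165 177 180 182 187]]
```

```bash
f='time|ee_pos|contact|opening|gripper'; 
python3 -m pendant '[0,0,-0.1,0,0,0.029, 0,0,0,0,0,0.029, 0,0.43,0,0,0,0, 0,0.43,0,0,0,0,0,0.43,0,0,0,0]' | grep -E "$f"
python3 -m pendant '[0,0.43,0,0,0,0, 0,0.43,0,0,0,0, 0,0.43,0,0,0,0, 0,0.43,0,0,0,0,0.1,0.43,0,0,0,0]' | grep -E "$f"
python3 -m pendant '[0.1,0.43,0,0,0,0, 0.1,0.43,0,0,0,0, 0.1,0.43,0,0,0,0, 0.1,0.43,0,0,0,0,0,0,0,0,0,0]' | grep -E "$f"
python3 -m pendant '[0,0,0,0,0,0,0,0,0,0,0,0]' | grep -E "$f"
python3 -c "
from h import *
go(.5605,-.3527,.05,-2.3)"
```

```text
time: 30.35
ee_pos: [0.5193, 0.035, 0.2237]
contact_force: [1.2, 0.4, -4.2]
opening: 0.026
gripper_force: 30.0
time: 30.85
ee_pos: [0.5198, -0.1805, 0.2239]
contact_force: [1.5, 0.0, -4.0]
opening: 0.0256
gripper_force: 30.0
time: 31.35
ee_pos: [0.5532, -0.3581, 0.2219]
contact_force: [1.0, -0.4, -4.3]
opening: 0.0258
gripper_force: 30.0
time: 31.55
ee_pos: [0.5538, -0.3514, 0.2239]
contact_force: [-0.1, 0.9, -4.0]
opening: 0.0258
gripper_force: 30.0
shift [0.07  0.013 1.739] turn z -0.0002 yaw -2.33 tilt [-0.08  0.09] q [-0.68  0.59  1.12  0.    1.43  0.93] F [-0.15  0.86 -4.03] t 31.6
```

```bash
f='time|ee_pos|contact|opening|gripper'; 
python3 -m pendant '[0.07,0.013,0.3,0,0,0, 0,0,0.4,0,0,0, 0,0,0.4,0,0,0, 0,0,0.4,0,0,0, 0,0,0.1,0,0,0]' | grep -E "$f"
python3 -m pendant '[0,0,0,0,0,0, 0,0,0,0,0,0]' | grep -E "$f"
python3 -c "
from h import *
go(.5605,-.3527,.033,-2.3)
im=manip.grab_frame('top');s=manip.grab_frame('side')
f=lambda a,k:cv2.resize(a,None,fx=k,fy=k,interpolation=cv2.INTER_CUBIC)
cv2.imwrite('pics/c11.png',np.hstack([f(im[150:220,410:485],5),f(s[250:320,325:405],5)]))"
```

```text
time: 32.05
ee_pos: [0.5588, -0.3506, 0.0601]
contact_force: [-1.0, 0.3, -3.5]
opening: 0.0256
gripper_force: 30.0
time: 32.25
ee_pos: [0.5624, -0.3545, 0.0672]
contact_force: [-0.3, -1.0, -3.6]
opening: 0.0258
gripper_force: 30.0
shift [-0.021 -0.018  0.342] turn z -0.0001 yaw -2.32 tilt [ 0.17 -0.14] q [-0.68  0.74  1.3  -0.    1.1   0.93] F [-0.27 -1.04 -3.63] t 32.2
```

View pics/c11.png

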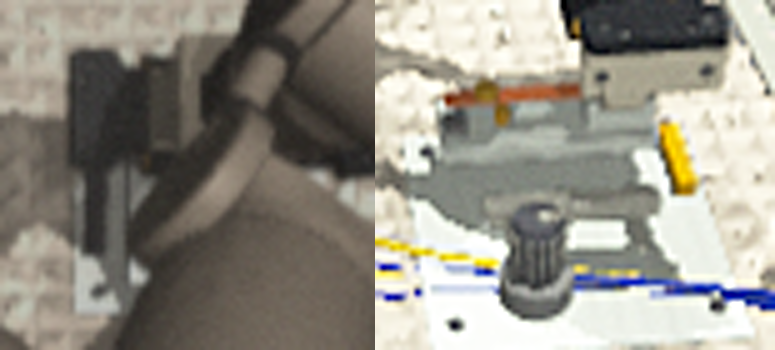

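```bash
f='time|ee_pos|contact'; 
python3 -m pendant '[0,0,0,0,0,0, 0,0,0,0,0,0,0,0,0,0,0,0]' | grep -E "$f"
python3 -m pendant '[0,0,0.15,0,0,0, 0,0,0,0,0,0,0,0,0,0,0,0]' | grep -E "$f"
python3 -m pendant '[0,0,0.1,0,0,0, 0,0,0,0,0,0,0,0,0,0,0,0]' | grep -E "$f"
```

```text
time: 32.65
ee_pos: [0.5612, -0.3544, 0.0654]
contact_force: [0.2, -0.1, -4.4]
time: 32.95
ee_pos: [0.5605, -0.3538, 0.0485]
contact_force: [0.1, 1.1, -3.8]
time: 33.25
ee_pos: [0.5609, -0.354, 0.0392]
contact_force: [-0.0, -0.3, -4.2]
```

```bash
f='time|ee_pos|contact'; 
python3 -m pendant '[0,0,0.045,0,0,0, 0,0,0,0,0,0,0,0,0,0,0,0]' | grep -E "$f"
python3 -m pendant '[0,0,0.015,0,0,0, 0,0,0,0,0,0,0,0,0,0,0,0]' | grep -E "$f"
python3 -m pendant '[0,0,0.01,0,0,0, 0,0,0,0,0,0,0,0,0,0,0,0]' | grep -E "$f"
```

```text
time: 33.55
ee_pos: [0.5611, -0.3542, 0.0352]
contact_force: [-0.6, -0.2, -3.9]
time: 33.85
ee_pos: [0.5611, -0.3542, 0.0338]
contact_force: [-0.3, -0.5, -3.7]
time: 34.15
ee_pos: [0.5612, -0.3544, 0.0333]
contact_force: [-0.3, 0.2, 1.1]
```

Touched down. Release, retreat and look before clamping.

```bash
f='time|ee_pos|contact'; 
python3 -m pendant '[0,0,0,0,0,0, 0,0,0,0,0,0, 0,0,0,0,0,0]' 0.55 | grep -E "$f"
python3 -m pendant '[0,0,-0.2,0,0,0, 0,0,-0.3,0,0,0, 0,0,-0.4,0,0,0, 0,0,-0.4,0,0,0, 0,0,-0.2,0,0,0]' | grep -E "$f"
python3 -m pendant '[-0.3,-0.4,0,0,0,0, -0.3,-0.4,0,0,0,0, -0.3,-0.4,0,0,0,0, 0,-0.4,0,0,0,0, 0,-0.4,0,0,0,0]' | grep -E "$f"
python3 -c "
from h import *
go(.5005,-.4424,.15,-2.3)
im=manip.grab_frame('top');s=manip.grab_frame('side');cv2.imwrite('pics/t12.png',im)
f=lambda a,k:cv2.resize(a,None,fx=k,fy=k,interpolation=cv2.INTER_CUBIC)
cv2.imwrite('pics/c12.png',np.hstack([f(im[150:220,410:485],5),f(s[250:320,325:405],5)]))"
```

```text
time: 34.45
ee_pos: [0.5612, -0.3544, 0.0328]
contact_force: [-1.5, -1.0, 0.0]
time: 34.95
ee_pos: [0.5622, -0.3551, 0.1872]
contact_force: [0.8, -0.6, -0.8]
time: 35.45
ee_pos: [0.4786, -0.1494, 0.1832]
contact_force: [0.0, 0.8, 0.8]
shift [0.343 2.918 0.334] turn z -0.0007 yaw -2.43 tilt [ 0.05 -0.03] q [-0.46  0.34  1.66 -0.    1.14  1.16] F [0.02 0.81 0.76] t 35.5
```

View pics/c12.png

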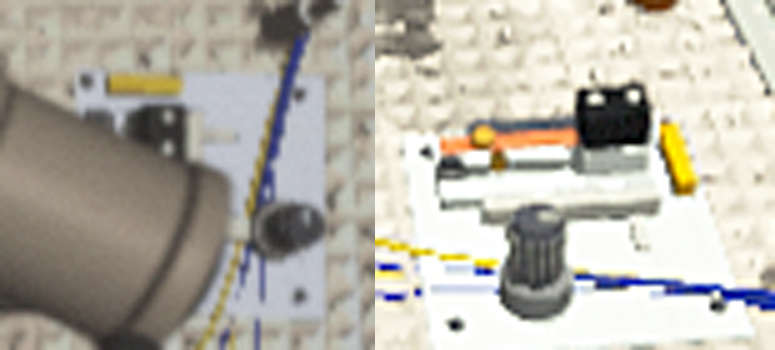

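```bash
python3 -c "
from h import *
print(ray('side',(357.4,292.8),.062),ray('top',(469.4,194.4),.062))
print(ray('top',(410+157/5,150+133/5),.063))"
```

```text
[ 0.50274828 -0.44398289  0.062     ] [ 0.50170558 -0.43885866  0.062     ]
[ 0.56206239 -0.34796195  0.063     ]
```

```bash
f='ee_pos|contact'; 
python3 -m pendant '[0.06,0.48,0,0,0,0, 0.06,0.48,0,0,0,0, 0.06,0.48,0,0,0,0, 0.06,0.48,0,0,0,0, 0.06,0.48,0,0,0,0]' 0.65| grep -E "$f"
python3 -m pendant '[0.04,0.48,0,0,0,0, 0,0,0,0,0,-0.0465, 0,0,0,0,0,-0.0465, 0,0,0,0,0,-0.0465, 0,0,0,0,0,-0.0465]' | grep -E "$f"
python3 -m pendant '[0,0,0,0,0,-0.0465, 0,0,0,0,0,-0.0465, 0,0,0,0,0,-0.0465, 0,0,0,0,0,-0.0465,0,0,0,0,0,-0.0465]' | grep -E "$f"
python3 -m pendant '[0,0,0,0,0,-0.0465, 0,0,0,0,0,-0.0465, 0,0,0,0,0,-0.0465, 0,0,0,0,0,-0.0465,0,0,0,0,0,-0.0465]' | grep -E "$f"
python3 -m pendant '[0,0,0,0,0,-0.0465,0,0,0,0,0,0,0,0,0,0,0,0]' | grep -E "$f"
python3 -c "
from h import *
go(.501,-.442,.031,123)"
```

```text
ee_pos: [0.4991, -0.3946, 0.1828]
contact_force: [0.5, 0.8, -0.1]
ee_pos: [0.501, -0.441, 0.1824]
contact_force: [-0.5, 0.4, -0.0]
ee_pos: [0.5011, -0.4409, 0.1825]
contact_force: [-0.5, -0.4, 0.1]
ee_pos: [0.5011, -0.4408, 0.1825]
contact_force: [-0.1, -0.1, -0.1]
ee_pos: [0.5013, -0.4404, 0.1826]
contact_force: [0.2, -0.1, -0.2]
shift [-0.012 -0.011  1.516] turn z -0.0003 yaw 122.94 tilt [-0.   -0.01] q [-0.84  0.64  1.15 -0.    1.35 -1.41] F [ 0.17 -0.13 -0.24] t 37.9
```

```bash
f='ee_pos|contact|opening|gripper_f'; 
python3 -m pendant '[-0.012,-0.01,0.3,0,0,0, 0,0,0.35,0,0,0, 0,0,0.3,0,0,0, 0,0,0.2,0,0,0,0,0,0,0,0,0]'| grep -E "$f"
python3 -m pendant '[0,0,0.2,0,0,0, 0,0,0.15,0,0,0, 0,0,0,0,0,0, 0,0,0,0,0,0]' | grep -E "$f"
python3 -m pendant '[0,0,0,0,0,0, 0,0,0,0,0,0, 0,0,0,0,0,0, 0,0,0,0,0,0, 0,0,0,0,0,0]' 0 25 | grep -E "$f"
python3 -c "
from h import *
go(.501,-.442,.031,123);print(manip.get_obs()['torque'])"
```

```text
ee_pos: [0.4998, -0.4401, 0.0642]
contact_force: [0.1, -0.1, -0.4]
opening: 0.0597
gripper_force: 0.0
ee_pos: [0.5015, -0.4416, 0.0333]
contact_force: [1.0, -0.2, 0.8]
opening: 0.0596
gripper_force: 0.0
ee_pos: [0.4999, -0.4426, 0.0333]
contact_force: [-6.6, -2.7, 3.1]
opening: 0.0298
gripper_force: 25.0
shift [-0.001  0.012  0.023] turn z 0.0011 yaw 123.19 tilt [-0.12 -0.1 ] q [-0.84  0.78  1.31 -0.    1.05 -1.42] F [-6.55 -2.68  3.12] t 39.2
[-0.53855242  0.98663568  0.05609463]
```

```bash
f='ee_pos|contact|gripper_f'; T(){ python3 -c "
from h import *
o=manip.get_obs();R=o['orientation'];print('yaw',np.degrees(np.arctan2(R[1,0],R[0,0])).round(1),'Tq',o['torque'].round(3),'F',o['contact_force'].round(1),o['ee_pos'].round(4))"; }
python3 -m pendant '[0,-0.015,0,0,0,0, 0,0,0,0,0,0, 0,0,0,0,0,0]' >/dev/null; T
python3 -m pendant '[0,0,0,0,0,0.0465, 0,0,0,0,0,0.0465, 0,0,0,0,0,0.0465, 0,0,0,0,0,0.0465, 0,0,0,0,0,0.0465]' >/dev/null; T
python3 -m pendant '[0,0,0,0,0,0.0465, 0,0,0,0,0,0.0465, 0,0,0,0,0,0.0465, 0,0,0,0,0,0.0465, 0,0,0,0,0,0.0465]' >/dev/null; T
```

```text
yaw 123.2 Tq [-0.196  0.416 -0.016] F [-3.2 -1.8  4.5] [ 0.4999 -0.4427  0.0333]
yaw 81.0 Tq [-0.127 -0.255  0.023] F [ 0.8 -0.4  3.4] [ 0.5009 -0.4424  0.0333]
yaw 39.2 Tq [-0.544 -0.661  0.051] F [ 3.4 -2.3 -0. ] [ 0.5018 -0.4431  0.0333]
```

```bash
T(){ python3 -c "
from h import *
o=manip.get_obs();R=o['orientation'];print('yaw',np.degrees(np.arctan2(R[1,0],R[0,0])).round(1),'Tq',o['torque'].round(3),'F',o['contact_force'].round(1),o['ee_pos'].round(4))"; }
python3 -m pendant '[0,0,0,0,0,0.04, 0,0,0,0,0,0.04,0,0,0,0,0,0]' >/dev/null; T
python3 -m pendant '[0,0,0,0,0,0.04, 0,0,0,0,0,0.04,0,0,0,0,0,0]' >/dev/null; T
python3 -m pendant '[0,0,0,0,0,0.04, 0,0,0,0,0,0.04,0,0,0,0,0,0]' >/dev/null; T
python3 -m pendant '[0,0,0,0,0,0.04,0,0,0,0,0,0]' >/dev/null; T
python3 -m pendant '[0,0,0,0,0,0.04,0,0,0,0,0,0]' >/dev/null; T
```

```text
yaw 24.9 Tq [-0.599 -0.697  0.007] F [ 5.2 -3.1  0.3] [ 0.5021 -0.4434  0.0333]
yaw 10.5 Tq [-0.794 -0.699  0.028] F [ 4.7 -5.4 -1.4] [ 0.5022 -0.4437  0.0333]
yaw -3.9 Tq [-1.033 -0.708 -0.031] F [ 4.4 -6.3 -1.7] [ 0.5022 -0.4441  0.0334]
yaw -11.1 Tq [-1.108 -0.7    0.012] F [ 4.  -6.8 -1.1] [ 0.5021 -0.4443  0.0333]
yaw -18.3 Tq [-1.137 -0.666  0.113] F [ 5.  -7.3 -1.1] [ 0.5021 -0.4445  0.0333]
```

```bash
T(){ python3 -c "
from h import *
o=manip.get_obs();R=o['orientation'];print('yaw',np.degrees(np.arctan2(R[1,0],R[0,0])).round(1),'Tq',o['torque'].round(3),'F',o['contact_force'].round(1),o['ee_pos'].round(4))"; }
python3 -m pendant '[0,0,0,0,0,0.04,0,0,0,0,0,0]' >/dev/null; T
python3 -m pendant '[0,0,0,0,0,0.04,0,0,0,0,0,0]' >/dev/null; T
python3 -m pendant '[0,0,0,0,0,0.04,0,0,0,0,0,0]' >/dev/null; T
python3 -m pendant '[0,0,0,0,0,0.04,0,0,0,0,0,0]' >/dev/null; T
python3 -c "
from h import *
s=manip.grab_frame('side')
cv2.imwrite('pics/c13.png',cv2.resize(s[250:320,325:405],None,fx=6,fy=6,interpolation=cv2.INTER_CUBIC))"
```

```text
yaw -25.5 Tq [-1.229 -0.582  0.066] F [ 4.6 -8.  -1.3] [ 0.502  -0.4447  0.0334]
yaw -32.7 Tq [-1.304 -0.621  0.038] F [ 3.7 -7.8 -2.2] [ 0.5019 -0.4449  0.0334]
yaw -39.9 Tq [-1.376 -0.464  0.   ] F [ 2.5 -8.6 -1.3] [ 0.5017 -0.445   0.0334]
yaw -47.1 Tq [-1.443 -0.391  0.097] F [ 3.6 -9.4 -1.8] [ 0.5016 -0.4451  0.0334]
```

View pics/c13.png

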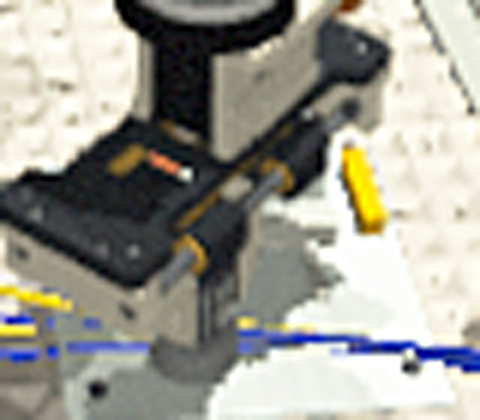

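```bash
f='ee_pos|contact|opening'; 
python3 -m pendant '[0,0,0,0,0,0, 0,0,0,0,0,0, 0,0,0,0,0,0]' 0.65| grep -E "$f"
python3 -m pendant '[0,0,-0.2,0,0,0, 0,0,-0.3,0,0,0, 0,0,-0.4,0,0,0, 0,0,-0.4,0,0,0, 0,0,-0.4,0,0,0]' | grep -E "$f"
python3 -c "
from h import *
go(.40,-.05,.2,-47)"
```

```text
ee_pos: [0.5, -0.4416, 0.0323]
contact_force: [-0.4, -1.2, -0.4]
opening: 0.0489
ee_pos: [0.5, -0.4416, 0.2041]
contact_force: [0.1, -0.4, 0.1]
opening: 0.0597
shift [-3.542 -1.946  0.044] turn z 0.0006 yaw -46.89 tilt [-0.02  0.04] q [-0.84  0.63  1.12  0.    1.4   1.55] F [ 0.08 -0.38  0.07] t 43.5
```

```bash
f='ee_pos|contact|opening'; 
python3 -m pendant '[-0.4,-0.22,0,0,0,0, -0.4,-0.22,0,0,0,0, -0.4,-0.22,0,0,0,0, -0.4,-0.22,0,0,0,0, -0.4,-0.22,0,0,0,0]' | grep -E "$f"
python3 -m pendant '[-0.4,-0.22,0,0,0,0, -0.4,-0.22,0,0,0,0, -0.4,-0.22,0,0,0,0, -0.4,-0.22,0,0,0,0, 0,0,0,0,0,0]' | grep -E "$f"
python3 -c "
from h import *
im=manip.grab_frame('top');s=manip.grab_frame('side');cv2.imwrite('pics/t14.png',im)
f=lambda a,k:cv2.resize(a,None,fx=k,fy=k,interpolation=cv2.INTER_CUBIC)
a=np.hstack([f(im[150:220,410:485],5),f(s[250:320,325:405],5)])
b=cv2.resize(im[120:260,100:500],(775,242));cv2.imwrite('pics/c14.png',np.vstack([a,b]))"
```

```text
ee_pos: [0.4429, -0.2189, 0.2026]
contact_force: [0.6, -0.2, 0.1]
opening: 0.0593
ee_pos: [0.3965, -0.0395, 0.2027]
contact_force: [1.0, -0.3, -0.5]
opening: 0.0595
```

View pics/c14.png

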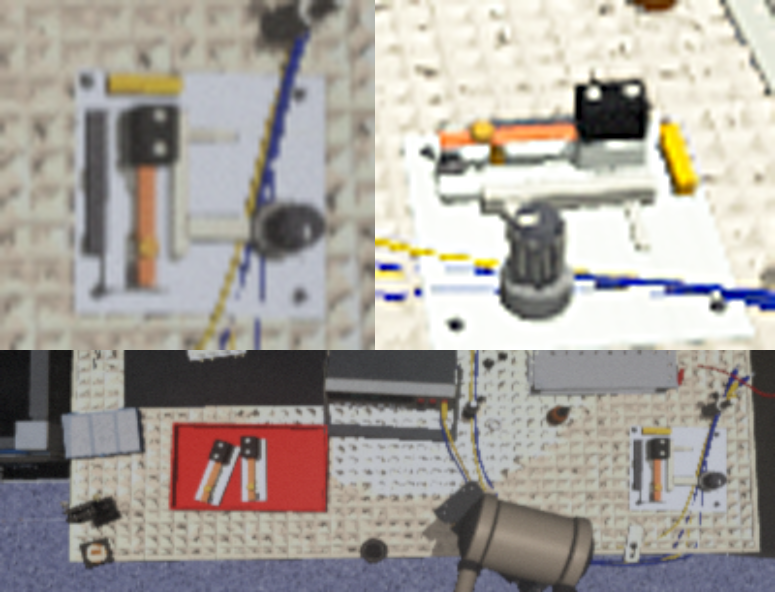

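```bash
python3 -c "
from h import *
im=cv2.imread('pics/t14.png');s=manip.grab_frame('side')
f=lambda a,k:cv2.resize(a,None,fx=k,fy=k,interpolation=cv2.INTER_CUBIC)
cv2.imwrite('pics/c15.png',np.hstack([f(im[155:220,180:280],4),f(s[150:215,300:390],4)]))"
```

```text
(no output)
```

View pics/c15.png

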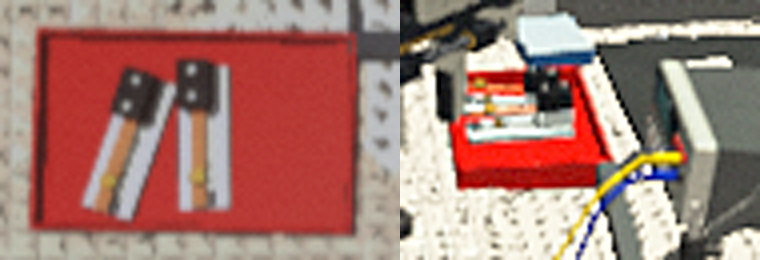

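Both weak springs stand flat on the tray floor (one was knocked and is now yawed but upright), the stiff one is clamped, and the robot is clear.

```bash
python3 -c "
from plant import manip
print(manip.finish_job())"
```

```text
the job is handed in; nothing more can be done
None
```

I pressed all three springs to their stops and handed the job in: the two weak ones stand upright in the reject tray (one was knocked aside after I set it down, but is still upright), and the stiff one is clamped in the bed, block by the yellow lug, with the thimble turned about 0.55 rad past clamping; I worked that slip out from the turn angle, because the torque reading was too noisy to confirm it.

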